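# Stow the glass scraper in its spring-jaw dock and make the blade safe

### The arm

A 7-joint arm with a two-finger parallel gripper is mounted at the origin on the work surface. World frame = base frame: x ahead of the robot, y to its left, z up, the work surface at z = 0. Lengths are in m, angles in degrees, forces in N, time in s.
With the tool pointing down it reaches from about 0.425 to 0.875 m from the base axis. Payload 4.7 kg.
Tool frame: the origin (TCP) lies midway between the tips of the shut fingers; the grasp point (between the pads) lies 19 mm behind it; z points along the fingers, y is the line along which they close (so a half turn about z gives the same grasp; the last joint's range is limited). The gripper opens to 87 mm and grips with 3 to 60 N. Pads are 19 mm wide; open, the fingers measure 117 mm over their backs; the gripper's body (75 mm by 190 mm) begins 51 mm behind the grasp point.
Start: joints at [-70.812, 18.392, -4.016, 83.108, 1.295, 78.541, -3.26], TCP at [0.205, 0.617, 0.223] pointing down, gripper open.
Joint ranges: [-163.93, 163.93], [-17.29, 119.83], [-79.2, 71.16], [3.27, 140.29], [-89.18, 269.18], [5.43, 117.66], [-154.24, 154.24]. Speed limits (degrees/s): [147.25, 147.25, 180, 180, 180, 180, 180].

### API

Orientations are given as [roll, pitch, yaw] about the fixed x, y, z axes, in that order (R = Rz(yaw) Ry(pitch) Rx(roll)).
In Python, from cell import env gives the robot as it stands.
- The arm moves only by the tool step_arm, never from a script. Its argument "moves" is a list of rows, each an object with "dp": the shift along the tool's x, y, z in mm, a list of three; "dr": the turn, a rotation vector about the tool's x, y, z in rad, a list of three; "fingers": the closure, from 0 (fully open) to 1 (shut). In form: [{"dp": [dx, dy, dz], "dr": [ax, ay, az], "fingers": fingers}, ...]. A call has exactly 5 rows; each row shifts and turns the commanded pose from where the row before left it, along the tool's axes as they then stand; what a row does not reach is not made up. A row lasts 1/8 s, in which the tool goes at most 62.5 mm and 10.7 degrees, less where a joint would pass 70% of its speed; a pose out of reach is approached as far as the arm can. A call with a gripper value outside its range is refused whole. The fingers move at their own pace and stop on an object; "squeeze" is the grip in N (left out, the last holds). Time passes only in rows, so rows that do not move let the fingers close, or fill a call up. It gives the time, the measured TCP pose, the force, the opening and the grip force at its end, in the units of the state.
- env.get_obs(): the state, without advancing time (a new reading comes with each control period).
- env.read_camera(name): name is "scene" or "top" or "wrist"; returns the picture (384x512x3 uint8, red, green, blue); there is no depth.
- env.camera_model(name): a dict with "fx", "fy", "cx", "cy" (pixels), "R" (3x3) and "t" (3): a world point X has camera coordinates R X + t. Camera axes: x right, y down, z forward; pixel columns grow to the right and rows downward; lengths in m; the calibration is good to about 2 mm. The wrist camera is an equidistant fisheye: a pixel r from the principal point sees the ray r / f radians off the axis. A picture is of the moment at which its call begins: read the wrist's pose just before it. camera_model takes no time and is no camera call; for the wrist camera it gives the pose at the moment of the call.
- env.sign_off(): hands the job in; it is judged then, once.
The state is a dict: "time_s": time; "qpos": joint angles; "joint_velocities": joint speeds; "effort": joint torques, N m; "tool_pos": TCP position; "tool_rot": TCP orientation; "force": force on the tool from outside, world axes, zero at the start; "wrist_torque": the same for the moment, N m; "grip_width": finger opening in m; "grasp_force": force on a finger pad.
Only numpy, scipy, OpenCV 4.12 (cv2) and the standard library are available. Lean on these libraries where they do the work, as an engineer would, in place of code of your own. Each camera call takes 0.05 s, during which the arm holds its last target. There are 200 camera calls.

### The job

The blue glass scraper has been left on the hob with its blade out. Stow it: press it, blade end up and slides outward, into the empty spring jaws of the sloping white tool dock until it sits fully down on its rests; then, with the jaws holding it for you, push its red lock slide fully across and draw the yellow blade slide fully back so that the blade is inside the handle. Leave it clipped in the dock, let go, and leave everything else standing where it is.

Things in the scene. Friction and masses are not known exactly. Their poses are not given: they have to be found in the camera images.
- scraper: Loose glass scraper, about 130 g: blue handle 150 mm long, 34 wide, 20 thick; head 48 wide, 14 thick. Starts flat on the hob, slides up. Origin: on the handle's underside, amid the black rubber band, near the centre of mass. x: along it to the blade; y: across; z: out of the face with the slides. Butt end at x = -85, head from x = +65 to +85, blade tip at x = +105 mm when out.
- scraper_grip (a point): Middle of the black rubber band, 10 mm above the scraper's underside at x = 0: the place to grip. The band (x = -24 to +24 mm) has flat sides 34 mm apart, from 3 to 17 mm above the underside. Fore and aft of it the sides are round lobes of 5 mm radius, 34 mm over all, centred 10 mm above the underside: the dock's rollers close over these.
- scraper_head (a point): Middle of the head's front edge, where the blade comes out: 85 mm along +x from the scraper's origin, 10 mm above its underside. The steel blade is 42 mm wide and 2 mm thick.
- lock_knob (a point): Centre of the red lock slide's knob: 12 mm long (scraper x), 9 mm wide (y), standing from 20 to 32 mm above the scraper's underside. It lies at scraper x = -28 mm; y = -5 mm when locked, +5 mm when free.
- lock_slide (a joint): Position of the lock slide, m: 0 locked, 0.010 free. It moves in the scraper's +y direction, stays where it is left and takes about 1.5 N. Locked, its knob stands right behind the steel tongue of the blade slide and stops it from going back; the tongue is clear from about 0.008.
- blade_knob (a point): Centre of the yellow blade slide's knob: 16 mm long (scraper x), 14 mm wide (y), from 20 to 32 mm above the scraper's underside; at scraper x = +30 mm, y = 0 with the blade out, x = +6 mm with the blade in. A steel tongue 6 mm wide and 2 mm high runs back from it, at y = -5 mm, to the lock slide.
- blade_slide (a joint): Position of the blade slide, m: 0 blade fully out, 0.024 fully back inside the head. It moves in the scraper's -x direction, stays where it is left and takes about 2 to 3 N.
- dock: Sloping tool dock (fixed): bent white sheet stand 175 mm deep, 160 wide (y = -115 to +45), 142 high at its back. Origin on the worktop below the empty jaws' middle; x towards its high back edge, y to its left, z up. The face rises towards +x at 35 degrees. Its second bay, at y = -80 mm, holds a wooden dish brush (fixed, standing up to 16 mm above the level of the rests).
- dock_face: The seat in the empty spring jaws, 105 mm above the worktop over the dock's origin: a stowed scraper has its origin and axes on these. x up the slope, y across, z square out of the face (35 degrees from vertical). Press the scraper in along -z. Its underside rests on two grey rests, 24 wide and 20 long, at x = -50 and +50 mm; between them it is free 22 mm deep, for fingertips.
- dock_ledge (a point): Middle of the grey ledge at the seat's lower end: its face that stops the butt end lies at x = -88 mm of the seat frame, 3 mm beyond the butt of a centred scraper; it is 44 mm wide and stands up to 12 mm above the rests.
- jaw_left (a joint): Opening of the left (+y) spring jaw, m: 0 closed, at most 0.008. It carries two free-turning rollers of 5 mm radius, at x = -50 and +50 mm of the seat, axes along x at y = +19 mm (closed), 16 mm above the rests. Arms and rollers stand within 10 mm of those x and up to 21 mm above the rests; a low bar joins them at y = +28 mm, 10 to 18 mm below the rests.
- jaw_right (a joint): Opening of the right (-y) jaw, m; mirror image of the left. Going in, the handle meets the rollers when its underside is about 13 mm above the rests, pushes each jaw about 3 mm aside, and they spring back to about 1 mm, over its lobes, holding it down. Pressing in takes about 10 N in all; half way it snaps home.
- hob: Portable hob (fixed): 285 mm (x) by 350 mm (y), flat black glass top 60 mm above the worktop, cold. Origin: centre of its underside.
- milk_pan: Small steel pan on the hob, radius 60 mm, 70 mm high, black handle 20 mm wide reaching to 185 mm from its axis along +x, 53 to 67 mm above the glass. Origin: centre of its base. Leave alone.
- spice_jar: Amber jar, radius 22 mm, 85 mm high, on the worktop some 40 to 60 mm in front of the low edge of the dock. Origin: centre of its base. Leave alone.
- pepper_mill: Dark wooden pepper mill, radius 27 mm, 196 mm high, standing between hob and dock. Origin: centre of its base. Leave alone.
- soap_bottle: Teal pump bottle, radius 34 mm, 190 mm high, on the worktop at the back. Origin: centre of its base. Leave alone.
- mug: Blue mug, radius 40 mm, 90 mm high, handle at +y, on the worktop at the back. Origin: centre of its base. Leave alone.
- sugar_jar: White jar with wooden lid, radius 42 mm, 120 mm high, on the worktop at the back. Origin: centre of its base. Leave alone.
- ramekin: Terracotta dish, radius 40 mm, 45 mm high, on the worktop between hob and dock on the robot's side. Origin: centre of its base. Leave alone.
Not all that is in view belongs to the job. Of the things like the scraper, leave any that is pink; of the rest the larger one is meant. What is shaped like the dock but purple is not meant.

How it is judged (in metres and radians):
On the way, in this order (a step that is already met when the one before it is completed fails the run):
1. the scraper is pressed fully down in the spring jaws, blade end up, slides outward, with the blade still out and locked (x of scraper in the frame of dock_face between -0.01 and 0.008 m and y of scraper in the frame of dock_face between -0.004 and 0.004 m and z of scraper in the frame of dock_face between -0.003 and 0.003 m and angle between the x axis of scraper and the x axis of dock_face, either way round below 0.07 rad and angle between the z axis of scraper and the z axis of dock_face, either way round below 0.12 rad and x of scraper_head in the frame of dock_face above 0.06 m and z of scraper_head in the frame of dock_face above 0.004 m and value of joint each of blade_slide, lock_slide below 0.004 m), for 0.2 s.
2. the lock slide is pushed across while the scraper sits in the jaws (x of scraper in the frame of dock_face between -0.01 and 0.008 m and y of scraper in the frame of dock_face between -0.004 and 0.004 m and z of scraper in the frame of dock_face between -0.003 and 0.003 m and angle between the x axis of scraper and the x axis of dock_face, either way round below 0.07 rad and angle between the z axis of scraper and the z axis of dock_face, either way round below 0.12 rad and x of scraper_head in the frame of dock_face above 0.06 m and z of scraper_head in the frame of dock_face above 0.004 m and value of joint lock_slide above 0.008 m), for 0.1 s.
3. the blade slide is drawn fully back while the scraper sits in the jaws (x of scraper in the frame of dock_face between -0.01 and 0.008 m and y of scraper in the frame of dock_face between -0.004 and 0.004 m and z of scraper in the frame of dock_face between -0.003 and 0.003 m and angle between the x axis of scraper and the x axis of dock_face, either way round below 0.07 rad and angle between the z axis of scraper and the z axis of dock_face, either way round below 0.12 rad and x of scraper_head in the frame of dock_face above 0.06 m and z of scraper_head in the frame of dock_face above 0.004 m and value of joint blade_slide above 0.021 m), for 0.1 s.
At the end, for the whole second after the job is handed in: The scraper is at rest in the jaws: origin within -10 to +8 mm along, 4 mm across and 3 mm off the seat, length within 0.07 and face within 0.12 rad of the seat's, blade end up, slides outward; blade slide at least 21 of 24 mm back, lock slide still more than 7 of 10 mm across (all of step 3 and linear speed of scraper below 0.01 m/s and value of joint lock_slide above 0.007 m); the robot touches nothing.
It fails at once if something else on the worktop or hob is moved more than 25 mm (distance of any of milk_pan, spice_jar, pepper_mill, soap_bottle, mug, sugar_jar, ramekin from where it was at the start of the episode above 0.025 m).
It fails at once if something else on the worktop or hob is tipped (angle between any of milk_pan, spice_jar, pepper_mill, soap_bottle, mug, sugar_jar, ramekin's own z axis and vertical above 0.35 rad).
It also fails if it takes over 54 s, if anything falls off the work surface, if the arm or the gripper's body presses on something with over 40 N, if the wrist force passes 120 N, or if a joint passes its speed limit or range.

## Working session

There is one attempt and no reset: what is moved stays moved. The work goes in short steps, Python scripts to look and compute and a tool call to move; the robot and the scene stay as the last step left them, time stands still between calls to the robot, and variables do not carry over. Pictures are saved under pics/ and viewed, at most 10 in all, crops included, and the job is handed in when it is done.

Besides the shell and the picture viewer there is one more tool, called after "Request:" by a JSON object that holds its "op" and its "data", one argument or row to a line. step_arm: Moves the arm, as the interface text tells. Its arguments: {"type":"object","properties":{"moves":{"type":"array","items":{"type":"object","properties":{"dp":{"type":"array","items":{"type":"number"}},"dr":{"type":"array","items":{"type":"number"}},"fingers":{"type":"number"}}}},"squeeze":{"type":"number"}},"required":["moves"]}

```bash
ls; mkdir -p pics; python3 - <<'E'
from cell import env
import cv2,json,numpy as np
for n in ("scene","top"):
    im=env.read_camera(n); cv2.imwrite(f"pics/{n}0.png",cv2.resize(im[:,:,::-1],(800,600),interpolation=cv2.INTER_CUBIC))
    np.save(f"{n}0.npy",im)
    m=env.camera_model(n); print(n,{k:np.round(v,4).tolist() for k,v in m.items()})
print(env.get_obs())
E
```

```text
pics
scene {'fx': 472.0974, 'fy': 472.0974, 'cx': 258.9346, 'cy': 188.2753, 'R': [[-0.4027, 0.9153, -0.0061], [0.531, 0.2282, -0.8161], [-0.7456, -0.3319, -0.5779]], 't': [0.1044, -0.2088, 1.8554]}
top {'fx': 417.695, 'fy': 417.695, 'cx': 260.7012, 'cy': 190.7979, 'R': [[0.0017, -1.0, -0.0052], [-0.9918, -0.001, -0.1275], [0.1275, 0.0053, -0.9918]], 't': [0.1066, 0.4912, 1.2618]}
{'time_s': 0.1, 'qpos': array([-70.80907384,  18.43554314,  -4.01487809,  83.16839137,
         1.2954736 ,  78.54013099,  -3.25967856]), 'joint_velocities': array([-0.00250899, -0.10225954, -0.02762973, -0.19061474, -0.04257663,
       -0.11264176, -0.07547374]), 'effort': array([-1.86404141e-04, -4.92573667e+01, -4.05709064e-01, -3.13395667e+01,
       -6.41335314e-02,  3.94472620e-02,  7.34638274e-05]), 'tool_pos': array([0.2048899 , 0.61634177, 0.22155831]), 'tool_rot': array([-1.79901190e+02,  6.10427348e-03,  1.61618480e+02]), 'force': array([-0.16901593, -0.49705006, -0.09645599]), 'wrist_torque': array([-0.03215455, -0.01536711, -0.03618193]), 'grasp_force': 0.0, 'grip_width': 0.08707462192155684}
```

View pics/scene0.png

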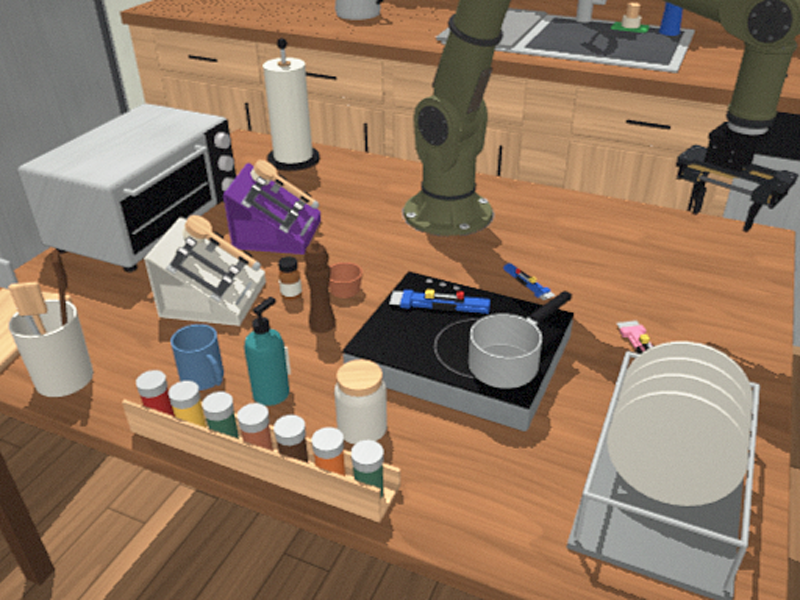

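View pics/top0.png

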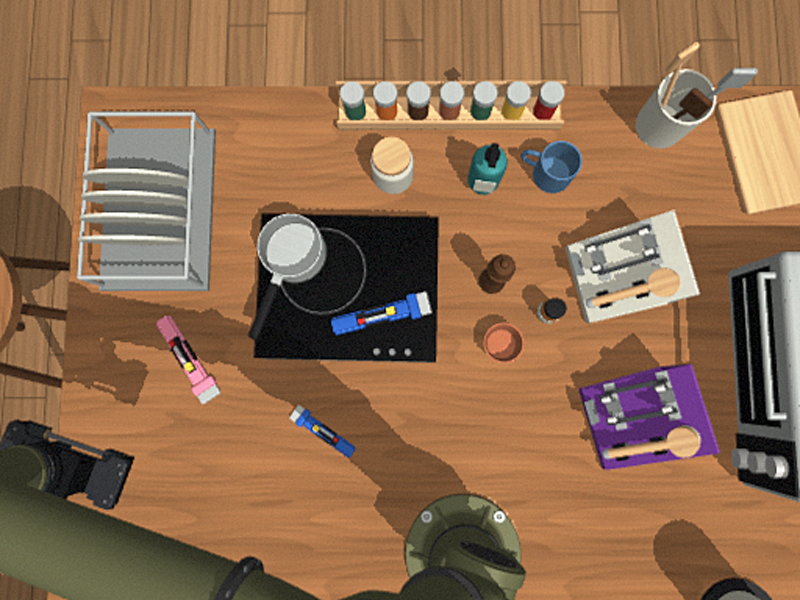

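Candidates for the scraper (top picture): large blue on the hob (380,315), small blue on the worktop (322,430), pink (187,360). The large blue one fits. Candidates for the dock: white (630,265) and purple (650,415). The white one fits. I'll check both in a close crop.

```bash
cat > h.py <<'E'
import numpy as np,cv2
from scipy.spatial.transform import Rotation as Ro
def ray(m,u,v,fish=False):
    R=np.array(m["R"]);t=np.array(m["t"]);a=np.array([(u-m["cx"])/m["fx"],(v-m["cy"])/m["fy"]])
    if fish:
        th=np.linalg.norm(a); d=np.r_[a/max(th,1e-9)*np.sin(th),np.cos(th)]
    else: d=np.r_[a,1]
    d=R.T@d; return -R.T@t,d/np.linalg.norm(d)
def onz(m,u,v,z,fish=False):
    o,d=ray(m,u,v,fish); return o+d*(z-o[2])/d[2]
def tri(rays):
    A=sum(np.eye(3)-np.outer(d,d) for o,d in rays); b=sum((np.eye(3)-np.outer(d,d))@o for o,d in rays)
    X=np.linalg.solve(A,b); return X,[np.linalg.norm((np.eye(3)-np.outer(d,d))@(X-o))*1e3 for o,d in rays]
def proj(m,X,fish=False):
    c=np.array(m["R"])@X+np.array(m["t"])
    if fish:
        r=np.hypot(c[0],c[1]);th=np.arctan2(r,c[2]);k=th/max(r,1e-9);return m["cx"]+m["fx"]*k*c[0],m["cy"]+m["fy"]*k*c[1]
    return m["cx"]+m["fx"]*c[0]/c[2],m["cy"]+m["fy"]*c[1]/c[2]
E
python3 - <<'E'
import cv2,numpy as np
t=np.load("top0.npy")[:,:,::-1];s=np.load("scene0.npy")[:,:,::-1]
f=lambda im,x,y,w,h:cv2.resize(im[y:y+h,x:x+w],(400,300),interpolation=cv2.INTER_CUBIC)
cv2.imwrite("pics/c1.png",np.vstack([np.hstack([f(t,200,172,80,60),f(t,355,130,100,75)]),np.hstack([f(s,240,170,80,60),f(s,85,130,100,75)])]))
E
```

```text
(no output)
```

View pics/c1.png

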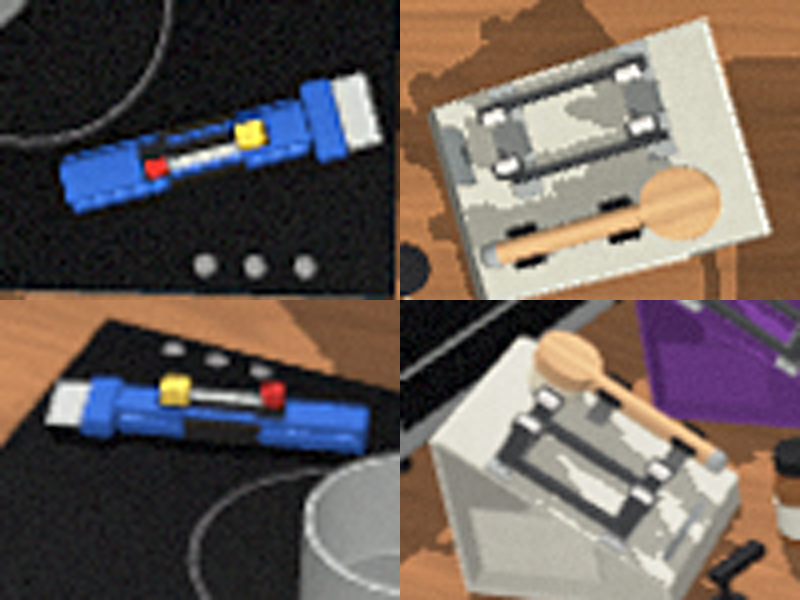

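The crop shows the large blue scraper with its blade out (red and yellow knobs, tongue between them) and the white dock with empty jaws. I'll compute coarse positions.

```bash
python3 - <<'E'
from h import *
from cell import env
T=env.camera_model("top");S=env.camera_model("scene")
t=lambda x,y:ray(T,200+x/5-.4,172+y/5-.4); s=lambda x,y:ray(S,240+x/5-.4,170+y/5-.4)
print("yel",tri([t(250,133),s(176,89)])); print("red",tri([t(156,167),s(273,94)]))
t=lambda x,y:ray(T,355+x/4-.4,130+y/4-.4); s=lambda x,y:ray(S,85+x/4-.4,130+y/4-.4)
a=[tri([t(107,166),s(258,168)]),tri([t(242,125),s(148,97)]),tri([t(90,115),s(241,195)])]
for i in a:print("roll",i)
x=a[1][0]-a[0][0];print(np.linalg.norm(x),np.degrees(np.arctan2(x[1],x[0])),np.degrees(np.arcsin(x[2]/np.linalg.norm(x))))
print("brushtip",tri([t(310,205),s(140,55)]))
for n,p in dict(mill=(495,258),ram=(503,341),pan=(292,243),spice=(553,306)).items(): print(n,onz(T,p[0]/1.5625,p[1]/1.5625,{'mill':.196,'ram':.045,'pan':.13,'spice':.085}[n]))
E
```

```text
yel (array([0.46153408, 0.14056261, 0.08700681]), [np.float64(0.8795203830347179), np.float64(0.8795203830346947)])
red (array([0.44159184, 0.19560223, 0.08571704]), [np.float64(0.38560167937533885), np.float64(0.385601679375272)])
roll (array([ 0.54275667, -0.25104324,  0.09120259]), [np.float64(0.132809114769918), np.float64(0.1328091147699131)])
roll (array([ 0.56190871, -0.33070327,  0.14802994]), [np.float64(0.5621532244299283), np.float64(0.562153224430118)])
roll (array([ 0.58114805, -0.23965844,  0.09247912]), [np.float64(0.4108439461399874), np.float64(0.4108439461400049)])
0.09970892288766335 -76.48138996435435 34.74551572022849
brushtip (array([ 0.50611488, -0.37928188,  0.14425881]), [np.float64(1.327462531918968), np.float64(1.327462531919125)])
mill [ 0.54051563 -0.0461047   0.196     ]
ram [ 0.40551484 -0.07887613  0.045     ]
pan [0.5811417  0.32051192 0.13      ]
spice [ 0.46943828 -0.16901472  0.085     ]
```

```bash
cat > plan.py <<'E'
from h import *
from cell import env
def pose(o=None):
    o=o or env.get_obs(); return np.array(o["tool_pos"]),Ro.from_euler("xyz",o["tool_rot"],degrees=True)
def rows(p1,R1,n,start=None,show=True):
    p,R=start or pose(); rv=(R.inv()*R1).as_rotvec()/n; dw=(np.array(p1)-p)/n
    for i in range(n):
        if show: print("dp",np.round(R.inv().apply(dw)*1e3,1).tolist(),"dr",np.round(rv,4).tolist())
        R=R*Ro.from_rotvec(rv)
def down(yaw): return Ro.from_euler("xyz",[180,0,yaw],degrees=True)
E
python3 - <<'E'
from plan import *
rows([.4537,.1697,.22],down(105),10)
E
```

```text
dp [-37.7, -34.5, 0.2] dr [-0.0002, 0.0001, 0.0988]
dp [-40.9, -30.7, 0.2] dr [-0.0002, 0.0001, 0.0988]
dp [-43.7, -26.5, 0.2] dr [-0.0002, 0.0001, 0.0988]
dp [-46.1, -22.0, 0.2] dr [-0.0002, 0.0001, 0.0988]
dp [-48.1, -17.4, 0.2] dr [-0.0002, 0.0001, 0.0988]
dp [-49.6, -12.5, 0.2] dr [-0.0002, 0.0001, 0.0988]
dp [-50.6, -7.6, 0.2] dr [-0.0002, 0.0001, 0.0988]
dp [-51.1, -2.6, 0.2] dr [-0.0002, 0.0001, 0.0988]
dp [-51.1, 2.5, 0.2] dr [-0.0002, 0.0001, 0.0988]
dp [-50.6, 7.5, 0.2] dr [-0.0002, 0.0001, 0.0988]
```

Request:
{"op": "step_arm", "data": {
  "moves": [
    {"dp": [-38, -34, 0], "dr": [0, 0, 0.099], "fingers": 0},
    {"dp": [-41, -31, 0], "dr": [0, 0, 0.099], "fingers": 0},
    {"dp": [-44, -26, 0], "dr": [0, 0, 0.099], "fingers": 0},
    {"dp": [-46, -22, 0], "dr": [0, 0, 0.099], "fingers": 0},
    {"dp": [-48, -17, 0], "dr": [0, 0, 0.099], "fingers": 0}
  ]
}}

```text
time_s: 0.72
tool_pos: [0.3308, 0.3925, 0.2223]
tool_rot: [-180.0, 0.0, 133.1]
force: [0.2, 0.4, -0.0]
grip_width: 0.087
grasp_force: 0.0
```

Request:
{"op": "step_arm", "data": {
  "moves": [
    {"dp": [-50, -12, 0], "dr": [0, 0, 0.099], "fingers": 0},
    {"dp": [-50, -8, 0], "dr": [0, 0, 0.099], "fingers": 0},
    {"dp": [-51, -3, 0], "dr": [0, 0, 0.099], "fingers": 0},
    {"dp": [-51, 2, 0], "dr": [0, 0, 0.099], "fingers": 0},
    {"dp": [-51, 7, 0], "dr": [0, 0, 0.099], "fingers": 0}
  ]
}}

```text
time_s: 1.35
tool_pos: [0.4535, 0.1685, 0.2224]
tool_rot: [-180.0, -0.0, 104.7]
force: [-0.2, 0.5, 0.4]
grip_width: 0.0871
grasp_force: 0.0
```

```bash
python3 - <<'E'
from plan import *
m=env.camera_model("wrist"); im=env.read_camera("wrist"); import pickle; pickle.dump((m,im),open("w1.pkl","wb"))
cv2.imwrite("pics/w1.png",cv2.resize(im[:,:,::-1],(800,600),interpolation=cv2.INTER_CUBIC))
print({k:np.round(v,3).tolist() for k,v in m.items()}, -np.array(m["R"]).T@m["t"]); o=env.get_obs(); print(o["tool_pos"],o["tool_rot"],o["qpos"],o["time_s"])
E
```

```text
{'fx': 297.319, 'fy': 297.319, 'cx': 255.661, 'cy': 185.906, 'R': [[0.967, 0.254, 0.0], [0.243, -0.924, 0.295], [0.075, -0.286, -0.955]], 't': [-0.482, 0.011, 0.406]} [0.43251303 0.24839996 0.38492295]
[0.45704485 0.16049573 0.22261522] [179.92626688   0.2454057  103.98494936] [-44.10352044  -2.62651372  20.89782068 106.59466962   1.2280336
  75.82903463  -9.54071918] 1.4
```

View pics/w1.png

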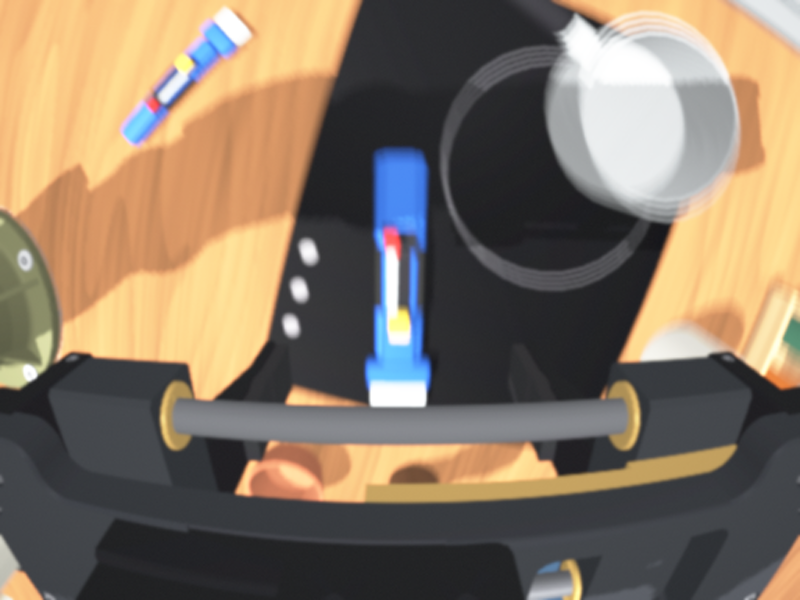

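The scraper is seen from above the hob, butt up (800×600 picture: red knob (391,240), yellow (399,322), head (400,372)), but blurred by motion. I'll let it settle and measure by knob colours from two heights.

Request:
{"op": "step_arm", "data": {
  "moves": [
    {"dp": [0, 0, 0], "dr": [0, 0, 0], "fingers": 0},
    {"dp": [0, 0, 0], "dr": [0, 0, 0], "fingers": 0},
    {"dp": [0, 0, 0], "dr": [0, 0, 0], "fingers": 0},
    {"dp": [0, 0, 0], "dr": [0, 0, 0], "fingers": 0},
    {"dp": [0, 0, 0], "dr": [0, 0, 0], "fingers": 0}
  ]
}}

```text
time_s: 2.02
tool_pos: [0.453, 0.1706, 0.2226]
tool_rot: [180.0, 0.0, 105.0]
force: [0.2, 1.0, -0.4]
grip_width: 0.0871
grasp_force: 0.0
```

```bash
cat > shot.py <<'E'
import sys,pickle
from plan import *
n=sys.argv[1]
m=env.camera_model("wrist"); o=env.get_obs(); im=env.read_camera("wrist"); pickle.dump((m,im,o),open(n+".pkl","wb"))
print(o["tool_pos"],o["tool_rot"],o["time_s"])
E
cat > knob.py <<'E'
from plan import *
def knobs(im,win=None):
    hsv=cv2.cvtColor(im,cv2.COLOR_RGB2HSV); out={}
    for n,(a,b) in dict(yel=((22,140,120),(34,255,255)),red=((172,150,100),(180,255,255)),blue=((105,140,70),(120,255,255))).items():
        k=cv2.inRange(hsv,a,b)
        if n=="red": k|=cv2.inRange(hsv,(0,190,100),(5,255,255))
        if win: 
            q=np.zeros_like(k); x,y,w,h=win; q[y:y+h,x:x+w]=k[y:y+h,x:x+w]; k=q
        c,_=cv2.findContours(k,cv2.RETR_EXTERNAL,cv2.CHAIN_APPROX_NONE)
        c=max(c,key=cv2.contourArea); M=cv2.moments(c); r=cv2.minAreaRect(c)
        out[n]=((M["m10"]/M["m00"],M["m01"]/M["m00"]),cv2.contourArea(c),r)
    return out
E
python3 shot.py w2; python3 - <<'E'
import pickle
from knob import *
m,im,o=pickle.load(open("w2.pkl","rb"))
k=knobs(im,(200,80,110,190)); 
for n in k: print(n,k[n])
for n in("yel","red"): print(n,onz(m,*k[n][0],.092,True))
rows([.4537,.1697,.15],down(105),5)
E
```

```text
[0.45296642 0.17056489 0.22256128] [1.79996510e+02 4.69825316e-05 1.04957577e+02] 2.025Traceback (most recent call last):
  File "<stdin>", line 4, in <module>
  File "knob.py", line 11, in knobs
    out[n]=((M["m10"]/M["m00"],M["m01"]/M["m00"]),cv2.contourArea(c),r)
             ~~~~~~~~^~~~~~~~~
ZeroDivisionError: float division by zero
```

Request:
{"op": "step_arm", "data": {
  "moves": [
    {"dp": [0, 0, 18], "dr": [0, 0, 0], "fingers": 0},
    {"dp": [0, 0, 18], "dr": [0, 0, 0], "fingers": 0},
    {"dp": [0, 0, 18], "dr": [0, 0, 0], "fingers": 0},
    {"dp": [0, 0, 18], "dr": [0, 0, 0], "fingers": 0},
    {"dp": [0, 0, 0], "dr": [0, 0, 0], "fingers": 0}
  ]
}}

```text
time_s: 2.7
tool_pos: [0.4515, 0.1692, 0.148]
tool_rot: [-179.7, 0.1, 104.9]
force: [0.8, -0.1, 0.0]
grip_width: 0.0871
grasp_force: 0.0
```

Request:
{"op": "step_arm", "data": {
  "moves": [
    {"dp": [0, 0, 0], "dr": [0, 0, 0], "fingers": 0},
    {"dp": [0, 0, 0], "dr": [0, 0, 0], "fingers": 0},
    {"dp": [0, 0, 0], "dr": [0, 0, 0], "fingers": 0},
    {"dp": [0, 0, 0], "dr": [0, 0, 0], "fingers": 0},
    {"dp": [0, 0, 0], "dr": [0, 0, 0], "fingers": 0}
  ]
}}

```text
time_s: 3.32
tool_pos: [0.4532, 0.1701, 0.1507]
tool_rot: [180.0, -0.0, 104.9]
force: [-0.7, 0.4, -0.6]
grip_width: 0.087
grasp_force: 0.0
```

```bash
python3 shot.py w3; python3 - <<'E'
import pickle
from knob import *
f=lambda im,x,y,w,h:cv2.resize(im[y:y+h,x:x+w,::-1],(400,600),interpolation=cv2.INTER_CUBIC)
a=pickle.load(open("w2.pkl","rb"))[1];b=pickle.load(open("w3.pkl","rb"))[1]
cv2.imwrite("pics/w23.png",np.hstack([f(a,195,85,120,180),f(b,195,60,133,200)]))
E
```

```text
[0.45321442 0.17012817 0.15070984] [ 1.79982499e+02 -6.89502868e-03  1.04898409e+02] 3.325
```

View pics/w23.png

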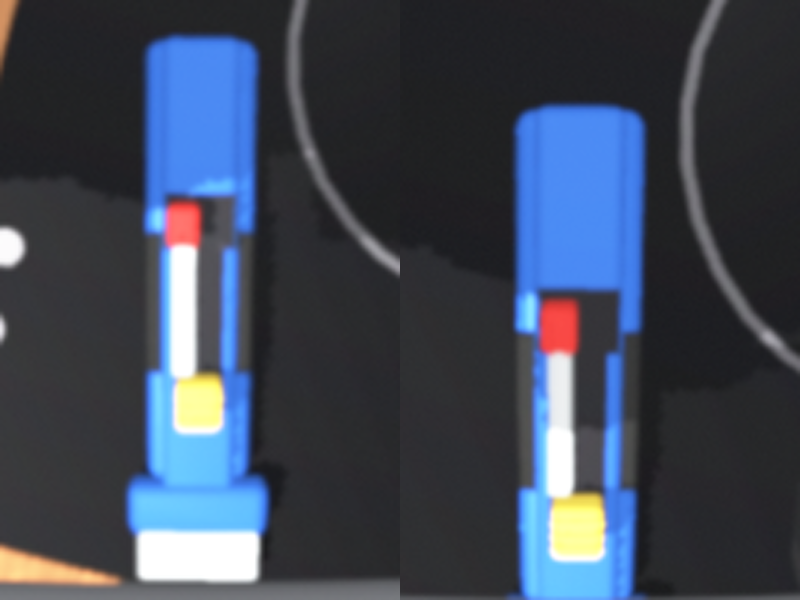

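Both crops show the scraper cleanly: red knob L(184,223)/R(560,325), yellow L(199,404)/R(578,525), band middle L(198,302)/R(578,411), butt edge L(202,38)/R(580,105).

```bash
python3 - <<'E'
import pickle
from plan import *
a=pickle.load(open("w2.pkl","rb"))[0];b=pickle.load(open("w3.pkl","rb"))[0]
L=lambda x,y:ray(a,195+x/3.333-.35,85+y/3.333-.35,True); R=lambda x,y:ray(b,195+(x-400)/3.0075-.33,60+y/3-.33,True)
for n,l,r,z in [("red",(184,223),(560,325),.092),("yel",(199,404),(578,525),.092),("band",(198,302),(578,411),.075),("butt",(202,38),(580,105),.073)]:
    print(n,tri([L(*l),R(*r)])); 
    P=[o+d*(z-o[2])/d[2] for o,d in(L(*l),R(*r))]; print("  atz",np.round(P,4).tolist())
E
```

```text
red (array([0.44034163, 0.19552878, 0.08926979]), [np.float64(0.006119234180234018), np.float64(0.006119234180206942)])
  atz [[0.4403, 0.196, 0.092], [0.4402, 0.1962, 0.092]]
yel (array([0.46077474, 0.1361413 , 0.07867921]), [np.float64(0.02104166509998285), np.float64(0.021041665100021634)])
  atz [[0.4595, 0.1411, 0.092], [0.4591, 0.1426, 0.092]]
band (array([0.45206908, 0.1682872 , 0.07261178]), [np.float64(0.16954950131211133), np.float64(0.16954950131211516)])
  atz [[0.4517, 0.1689, 0.075], [0.452, 0.1691, 0.075]]
butt (array([0.43133692, 0.2507272 , 0.18452788]), [np.float64(0.014621095213934817), np.float64(0.014621095213827517)])
  atz [[0.4312, 0.2509, 0.073], [0.4308, 0.2514, 0.073]]
```

Request:
{"op": "step_arm", "data": {
  "moves": [
    {"dp": [0, -1.2, 25], "dr": [0, 0, 0.007], "fingers": 0},
    {"dp": [0, 0, 25], "dr": [0, 0, 0], "fingers": 0},
    {"dp": [0, 0, 20], "dr": [0, 0, 0], "fingers": 0},
    {"dp": [0, 0, 10], "dr": [0, 0, 0], "fingers": 0},
    {"dp": [0, 0, 4], "dr": [0, 0, 0], "fingers": 0}
  ]
}}

```text
time_s: 4.0
tool_pos: [0.452, 0.1698, 0.0663]
tool_rot: [-180.0, 0.0, 104.5]
force: [0.0, -1.0, 0.1]
grip_width: 0.0868
grasp_force: 0.0
```

Request:
{"op": "step_arm", "data": {
  "moves": [
    {"dp": [0, 0, 0], "dr": [0, 0, 0], "fingers": 0},
    {"dp": [0, 0, 0], "dr": [0, 0, 0], "fingers": 0},
    {"dp": [0, 0, 1], "dr": [0, 0, 0], "fingers": 0},
    {"dp": [0, 0, 1], "dr": [0, 0, 0], "fingers": 0},
    {"dp": [0, 0, 0], "dr": [0, 0, 0], "fingers": 0}
  ]
}}

```text
time_s: 4.62
tool_pos: [0.452, 0.1698, 0.0646]
tool_rot: [180.0, -0.0, 104.5]
force: [0.2, -0.1, -0.4]
grip_width: 0.0875
grasp_force: 0.0
```

Request:
{"op": "step_arm", "data": {
  "moves": [
    {"dp": [0, 0, 1], "dr": [0, 0, 0], "fingers": 0.4},
    {"dp": [0, 0, 0.8], "dr": [0, 0, 0], "fingers": 0.6},
    {"dp": [0, 0, 0], "dr": [0, 0, 0], "fingers": 1},
    {"dp": [0, 0, 0], "dr": [0, 0, 0], "fingers": 1},
    {"dp": [0, 0, 0], "dr": [0, 0, 0], "fingers": 1}
  ],
  "squeeze": 45
}}

```text
time_s: 5.25
tool_pos: [0.452, 0.1698, 0.0628]
tool_rot: [180.0, -0.0, 104.5]
force: [0.9, -0.0, -0.8]
grip_width: 0.0448
grasp_force: 0.0
```

Request:
{"op": "step_arm", "data": {
  "moves": [
    {"dp": [0, 0, 0], "dr": [0, 0, 0], "fingers": 1},
    {"dp": [0, 0, 0], "dr": [0, 0, 0], "fingers": 1},
    {"dp": [0, 0, 0], "dr": [0, 0, 0], "fingers": 1},
    {"dp": [0, 0, -10], "dr": [0, 0, 0], "fingers": 1},
    {"dp": [0, 0, -15], "dr": [0, 0, 0], "fingers": 1}
  ]
}}

```text
time_s: 5.88
tool_pos: [0.4516, 0.1696, 0.0882]
tool_rot: [-179.9, 0.0, 104.5]
force: [0.4, 0.5, -1.9]
grip_width: 0.0334
grasp_force: 45.0
```

```bash
cat > seat.py <<'E'
from plan import *
SP=np.array([.574,-.295,.105]); YAW=-75.5
def seatR(yaw=None,tilt=35):
    return Ro.from_euler("z",YAW if yaw is None else yaw,degrees=True)*Ro.from_euler("y",-tilt,degrees=True)
FL=Ro.from_matrix(np.diag([-1,1,-1]))
def toolR(): return seatR()*FL
def at(x,y,z): return SP+seatR().apply([x,y,z])/1e3   # seat mm -> world
def inseat(p): return seatR().inv().apply(p-SP)*1e3
E
python3 - <<'E'
from seat import *
print(seatR().as_matrix().round(3).tolist(), at(0,40,200))
p,R=pose(); A=p.copy();A[2]=.33
print(p); rows(at(0,40,200),toolR(),10,(A,R))
E
```

```text
[[0.205, 0.968, -0.144], [-0.793, 0.25, 0.555], [0.574, 0.0, 0.819]] [ 0.58400349 -0.17392347  0.26883041]
[0.4516185  0.16956531 0.0882244 ]
dp [-36.6, 4.2, 6.1] dr [-0.0001, -0.0611, 0.0]
dp [-36.1, 4.2, 8.3] dr [-0.0001, -0.0611, 0.0]
dp [-35.5, 4.2, 10.5] dr [-0.0001, -0.0611, 0.0]
dp [-34.8, 4.2, 12.7] dr [-0.0001, -0.0611, 0.0]
dp [-34.0, 4.2, 14.8] dr [-0.0001, -0.0611, 0.0]
dp [-33.0, 4.2, 16.8] dr [-0.0001, -0.0611, 0.0]
dp [-31.9, 4.2, 18.8] dr [-0.0001, -0.0611, 0.0]
dp [-30.7, 4.2, 20.7] dr [-0.0001, -0.0611, 0.0]
dp [-29.4, 4.2, 22.6] dr [-0.0001, -0.0611, 0.0]
dp [-28.0, 4.2, 24.3] dr [-0.0001, -0.0611, 0.0]
```

Request:
{"op": "step_arm", "data": {
  "moves": [
    {"dp": [0, 0, -40], "dr": [0, 0, 0], "fingers": 1},
    {"dp": [0, 0, -50], "dr": [0, 0, 0], "fingers": 1},
    {"dp": [0, 0, -50], "dr": [0, 0, 0], "fingers": 1},
    {"dp": [0, 0, -50], "dr": [0, 0, 0], "fingers": 1},
    {"dp": [0, 0, -50], "dr": [0, 0, 0], "fingers": 1}
  ]
}}

```text
time_s: 6.5
tool_pos: [0.4517, 0.1694, 0.3307]
tool_rot: [179.9, -0.0, 104.5]
force: [0.8, 0.2, -1.8]
grip_width: 0.0335
grasp_force: 45.0
```

Request:
{"op": "step_arm", "data": {
  "moves": [
    {"dp": [-37, 4, 6], "dr": [0, -0.061, 0], "fingers": 1},
    {"dp": [-36, 4, 8], "dr": [0, -0.061, 0], "fingers": 1},
    {"dp": [-35, 4, 10], "dr": [0, -0.061, 0], "fingers": 1},
    {"dp": [-35, 4, 13], "dr": [0, -0.061, 0], "fingers": 1},
    {"dp": [-34, 4, 15], "dr": [0, -0.061, 0], "fingers": 1}
  ]
}}

```text
time_s: 7.12
tool_pos: [0.5174, -0.0033, 0.2986]
tool_rot: [179.9, 17.5, 104.4]
force: [0.1, 0.4, -2.0]
grip_width: 0.0336
grasp_force: 45.0
```

Request:
{"op": "step_arm", "data": {
  "moves": [
    {"dp": [-33, 4, 17], "dr": [0, -0.061, 0], "fingers": 1},
    {"dp": [-32, 4, 19], "dr": [0, -0.061, 0], "fingers": 1},
    {"dp": [-31, 4, 21], "dr": [0, -0.061, 0], "fingers": 1},
    {"dp": [-29, 4, 22], "dr": [0, -0.061, 0], "fingers": 1},
    {"dp": [-28, 4, 24], "dr": [0, -0.061, 0], "fingers": 1}
  ]
}}

```text
time_s: 7.75
tool_pos: [0.5826, -0.1747, 0.2678]
tool_rot: [179.9, 35.0, 104.4]
force: [0.5, -0.3, -2.2]
grip_width: 0.0335
grasp_force: 45.0
```

```bash
python3 - <<'E'
from seat import *
o=env.get_obs();p,R=pose();print(inseat(p),(R.inv()*toolR()).as_rotvec(),o["qpos"],o["time_s"])
rows(at(0,60,140),toolR(),4)
E
```

```text
[ -0.25416698  38.40038174 198.9701665 ] [ 1.20892754e-03  7.45346925e-05 -1.61237991e-03] [-34.53863979   4.30034267  30.03262001 102.90488025  34.51983379
  70.35538962  -1.31661144] 7.75
dp [-0.1, 5.4, 14.7] dr [0.0003, 0.0, -0.0004]
dp [-0.1, 5.4, 14.7] dr [0.0003, 0.0, -0.0004]
dp [-0.1, 5.4, 14.7] dr [0.0003, 0.0, -0.0004]
dp [-0.1, 5.4, 14.7] dr [0.0003, 0.0, -0.0004]
```

Request:
{"op": "step_arm", "data": {
  "moves": [
    {"dp": [0, 9, 20], "dr": [0, 0, 0], "fingers": 1},
    {"dp": [0, 9, 20], "dr": [0, 0, 0], "fingers": 1},
    {"dp": [0, 7, 10], "dr": [0, 0, 0], "fingers": 1},
    {"dp": [0, 0, 5], "dr": [0, 0, 0], "fingers": 1},
    {"dp": [0, 0, 0], "dr": [0, 0, 0], "fingers": 1}
  ]
}}

```text
time_s: 8.38
tool_pos: [0.614, -0.1981, 0.2222]
tool_rot: [180.0, 34.9, 104.5]
force: [-0.2, 0.1, -1.6]
grip_width: 0.0336
grasp_force: 45.0
```

Request:
{"op": "step_arm", "data": {
  "moves": [
    {"dp": [0, 0, 0], "dr": [0, 0, 0], "fingers": 1},
    {"dp": [0, 0, 0], "dr": [0, 0, 0], "fingers": 1},
    {"dp": [0, 0, 0], "dr": [0, 0, 0], "fingers": 1},
    {"dp": [0, 0, 0], "dr": [0, 0, 0], "fingers": 1},
    {"dp": [0, 0, 0], "dr": [0, 0, 0], "fingers": 1}
  ]
}}

```text
time_s: 9.0
tool_pos: [0.6142, -0.1981, 0.2219]
tool_rot: [180.0, 34.9, 104.5]
force: [1.0, -0.1, -1.5]
grip_width: 0.0336
grasp_force: 45.0
```

```bash
python3 shot.py d1
```

```text
[ 0.61422815 -0.19808114  0.22191372] [179.99436734  34.94693088 104.49515842] 9.0
```

Request:
{"op": "step_arm", "data": {
  "moves": [
    {"dp": [0, -35, 0], "dr": [0, 0, 0], "fingers": 1},
    {"dp": [0, -35, 0], "dr": [0, 0, 0], "fingers": 1},
    {"dp": [0, -35, 0], "dr": [0, 0, 0], "fingers": 1},
    {"dp": [0, -20, 0], "dr": [0, 0, 0], "fingers": 1},
    {"dp": [0, -5, 0], "dr": [0, 0, 0], "fingers": 1}
  ]
}}

```text
time_s: 9.68
tool_pos: [0.4875, -0.2311, 0.2218]
tool_rot: [179.9, 34.9, 104.4]
force: [1.4, 0.3, -1.8]
grip_width: 0.0338
grasp_force: 45.0
```

Request:
{"op": "step_arm", "data": {
  "moves": [
    {"dp": [0, 0, 0], "dr": [0, 0, 0], "fingers": 1},
    {"dp": [0, 0, 0], "dr": [0, 0, 0], "fingers": 1},
    {"dp": [0, 0, 0], "dr": [0, 0, 0], "fingers": 1},
    {"dp": [0, 0, 0], "dr": [0, 0, 0], "fingers": 1},
    {"dp": [0, 0, 0], "dr": [0, 0, 0], "fingers": 1}
  ]
}}

```text
time_s: 10.3
tool_pos: [0.4885, -0.2306, 0.2218]
tool_rot: [-180.0, 35.0, 104.5]
force: [0.0, 0.2, -1.5]
grip_width: 0.0338
grasp_force: 45.0
```

```bash
python3 shot.py d2; python3 - <<'E'
import pickle
from seat import *
out=[]
for n in("d1","d2"):
    m,im,o=pickle.load(open(n+".pkl","rb"))
    q=[proj(m,at(x,y,16),True) for x in(-88,50) for y in(-19,19)]; print(np.round(q).tolist())
    c=np.mean(q,0); x,y=int(c[0]-68),int(c[1]-100); y=min(max(y,0),184); x=min(max(x,0),376); print(n,x,y)
    out.append(cv2.resize(im[y:y+200,x:x+133,::-1],(400,600),interpolation=cv2.INTER_CUBIC))
cv2.imwrite("pics/d12.png",np.hstack(out))
E
```

```text
[ 0.48849125 -0.23061076  0.22181934] [-179.98261903   34.95820673  104.51072332] 10.3
[[172.0, 95.0], [210.0, 93.0], [181.0, 224.0], [215.0, 225.0]]
d1 126 59
[[305.0, 93.0], [342.0, 95.0], [300.0, 225.0], [334.0, 224.0]]
d2 251 59
```

View pics/d12.png

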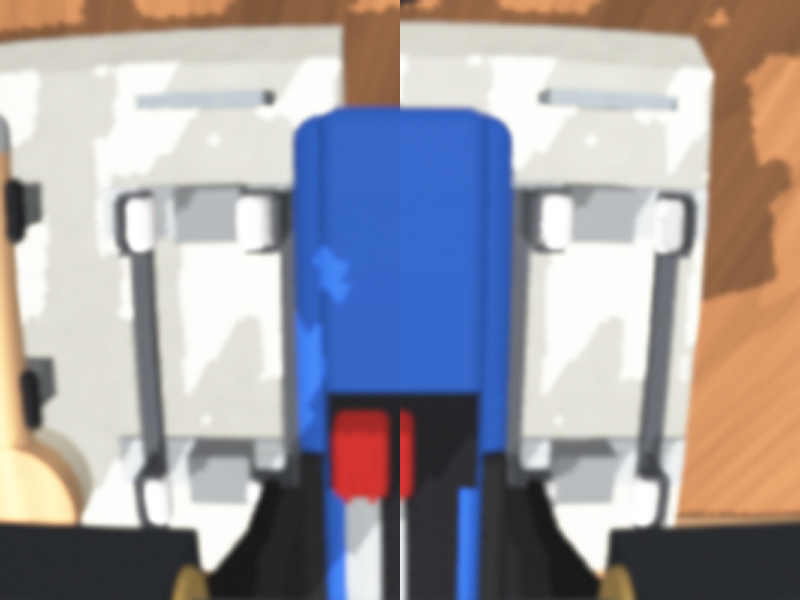

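Both views show the jaws: low rollers L(140,222),(253,222) / R(556,222),(671,222); high right roller L(155,500), high left R(648,500); ledge ends L(137,100)–(273,98), R(540,98)–(676,102).

```bash
python3 - <<'E'
import pickle
from seat import *
a=pickle.load(open("d1.pkl","rb"))[0];b=pickle.load(open("d2.pkl","rb"))[0]
L=lambda x,y:ray(a,126+x/3.0075-.33,59+y/3-.33,True); R=lambda x,y:ray(b,251+(x-400)/3.0075-.33,59+y/3-.33,True)
def pl(r,z):
    o,d=r;o=inseat(o);d=seatR().inv().apply(d);return np.round(o+d*(z-o[2])/d[2],1)
for n,l,r in [("RL",(140,222),(556,222)),("LL",(253,222),(671,222)),("ledge1",(137,100),(542,98)),("ledge2",(272,99),(676,102))]:
    X,e=tri([L(*l),R(*r)]);print(n,X,inseat(X).round(1),np.round(e,1),"z16:",pl(L(*l),16),pl(R(*r),16))
print("RH",pl(L(155,500),16),"LH",pl(R(648,500),16))
for n in("d1","d2"):
    m,im,o=pickle.load(open(n+".pkl","rb"));print(n,inseat(o["tool_pos"]).round(1))
# scraper in hand: red knob top & butt mid seen in d1, in tool frame
m,im,o=pickle.load(open("d1.pkl","rb"));p,Rt=pose(o)
for n,r,zz in[("red",L(361,465),-29),("butt",L(402,110),-10)]:
    oo,d=r;oo=Rt.inv().apply(oo-p)*1e3;d=Rt.inv().apply(d);print(n,(oo+d*(zz-oo[2])/d[2]).round(1))
E
```

```text
RL [ 0.5416755  -0.25149431  0.09039494] [-49.5 -20.4  16.8] [0.5 0.5] z16: [-49.9 -20.6  16. ] [-48.9 -20.3  16. ]
LL [ 0.57895489 -0.24067685  0.09165658] [-49.7  18.4  18.5] [0.5 0.5] z16: [-48.9  18.   16. ] [-49.9  19.1  16. ]
ledge1 [ 0.53190914 -0.22747962  0.05539751] [-90.6 -23.8   2.9] [0.7 0.7] z16: [-91.  -20.1  16. ] [-89.7 -25.7  16. ]
ledge2 [ 0.57768494 -0.21629122  0.05534736] [-90.1  23.3   2.5] [0.6 0.6] z16: [-89.3  25.1  16. ] [-90.4  19.3  16. ]
RH [ 51.6 -23.1  16. ] LH [51.6 18.7 16. ]
d1 [ -1.6  63.2 143.8]
d2 [ -1.6 -66.7 143.7]
red [ 26.5  -4.8 -29. ]
butt [ 82.9   1.9 -10. ]
```

```bash
python3 - <<'E'
from seat import *
print(at(.7,-1.3,0).round(4).tolist())
E
sed -i 's/^SP=.*/SP=np.array([.574-.0011,-.295-.0009,.1054]); YAW=-76.0/' seat.py
python3 - <<'E'
from seat import *
print(SP);rows(at(0,0,50),toolR(),4)
E
```

```text
[0.5729, -0.2959, 0.1054]
[ 0.5729 -0.2959  0.1054]
dp [-0.6, 16.4, 23.4] dr [0.0012, -0.0002, 0.0018]
dp [-0.6, 16.4, 23.4] dr [0.0012, -0.0002, 0.0018]
dp [-0.5, 16.5, 23.4] dr [0.0012, -0.0002, 0.0018]
dp [-0.5, 16.5, 23.4] dr [0.0012, -0.0002, 0.0018]
```

Request:
{"op": "step_arm", "data": {
  "moves": [
    {"dp": [0, 30, 5], "dr": [0.001, 0, 0.002], "fingers": 1},
    {"dp": [-1, 25, 30], "dr": [0.001, 0, 0.002], "fingers": 1},
    {"dp": [-1, 10, 35], "dr": [0.001, 0, 0.002], "fingers": 1},
    {"dp": [0, 0.6, 20], "dr": [0.001, 0, 0.001], "fingers": 1},
    {"dp": [0, 0, 3], "dr": [0, 0, 0], "fingers": 1}
  ]
}}

```text
time_s: 10.98
tool_pos: [0.5644, -0.2684, 0.1456]
tool_rot: [-179.8, 35.0, 104.1]
force: [-1.2, 0.5, -1.5]
grip_width: 0.0335
grasp_force: 45.0
```

Request:
{"op": "step_arm", "data": {
  "moves": [
    {"dp": [0, 0, 0], "dr": [0, 0, 0], "fingers": 1},
    {"dp": [0, 0, 0], "dr": [0, 0, 0], "fingers": 1},
    {"dp": [0, 0, 0], "dr": [0, 0, 0], "fingers": 1},
    {"dp": [0, 0, 0], "dr": [0, 0, 0], "fingers": 1},
    {"dp": [0, 0, 0], "dr": [0, 0, 0], "fingers": 1}
  ]
}}

```text
time_s: 11.6
tool_pos: [0.5656, -0.2674, 0.147]
tool_rot: [179.9, 34.9, 104.0]
force: [0.9, -0.8, -2.3]
grip_width: 0.034
grasp_force: 45.0
```

```bash
python3 shot.py d3; python3 - <<'E'
import pickle
from seat import *
m,im,o=pickle.load(open("d3.pkl","rb")); p,R=pose(o);print(inseat(p).round(1),(R.inv()*toolR()).as_rotvec().round(4))
a=im[20:260,175:335,::-1]; a=cv2.resize(a,(400,600),interpolation=cv2.INTER_CUBIC)
s=env.read_camera("scene")[110:230,80:160,::-1]; s=cv2.resize(s,(400,600),interpolation=cv2.INTER_CUBIC)
cv2.imwrite("pics/d3.png",np.hstack([a,s]))
E
```

```text
[ 0.56559739 -0.26738739  0.14699953] [179.91607481  34.94246036 103.9985443 ] 11.6
[-0.2 -0.2 51. ] [ 0.0015 -0.001  -0.    ]
```

View pics/d3.png

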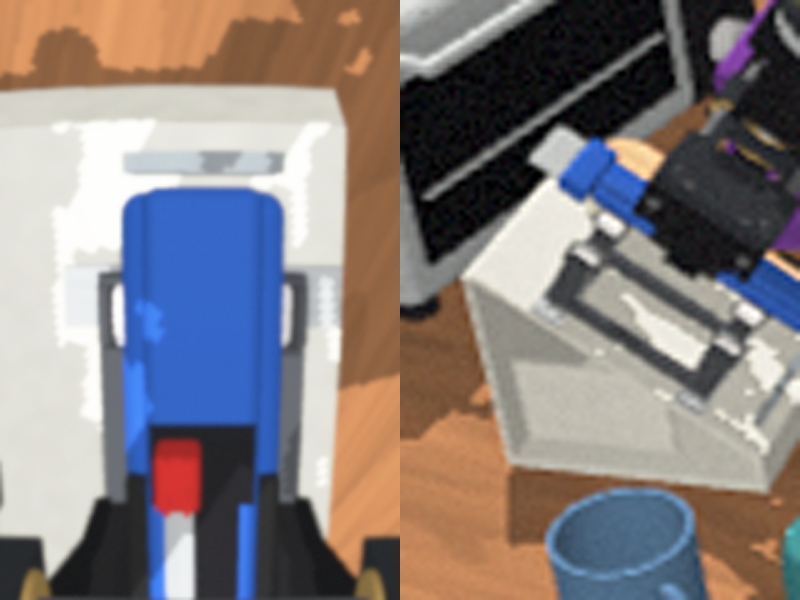

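Left panel: the scraper (123–284) is centred over the ledge (124–284) and jaws (99–305) within 1 mm. Pressing in.

Request:
{"op": "step_arm", "data": {
  "moves": [
    {"dp": [0, 0, 12], "dr": [0, 0, 0], "fingers": 1},
    {"dp": [0, 0, 12], "dr": [0, 0, 0], "fingers": 1},
    {"dp": [0, 0, 8], "dr": [0, 0, 0], "fingers": 1},
    {"dp": [0, 0, 4], "dr": [0, 0, 0], "fingers": 1},
    {"dp": [0, 0, 3], "dr": [0, 0, 0], "fingers": 1}
  ],
  "squeeze": 55
}}

```text
time_s: 12.32
tool_pos: [0.5721, -0.2883, 0.1158]
tool_rot: [179.8, 34.9, 104.0]
force: [-4.7, 7.9, 9.7]
grip_width: 0.0336
grasp_force: 55.0
```

Request:
{"op": "step_arm", "data": {
  "moves": [
    {"dp": [0, 0, 2], "dr": [0, 0, 0], "fingers": 1},
    {"dp": [0, 0, 2], "dr": [0, 0, 0], "fingers": 1},
    {"dp": [0, 0, 2], "dr": [0, 0, 0], "fingers": 1},
    {"dp": [0, 0, 1], "dr": [0, 0, 0], "fingers": 1},
    {"dp": [0, 0, 0], "dr": [0, 0, 0], "fingers": 1}
  ]
}}

```text
time_s: 12.95
tool_pos: [0.5715, -0.2937, 0.1086]
tool_rot: [180.0, 35.0, 104.0]
force: [2.1, -3.2, -5.8]
grip_width: 0.0333
grasp_force: 55.0
```

```bash
python3 - <<'E'
from seat import *
o=env.get_obs();p,R=pose(o);print(inseat(p).round(1),(R.inv()*toolR()).as_rotvec().round(4), seatR().inv().apply(o["force"]).round(1))
E
```

```text
[-0.2 -0.9  4. ] [ 0.0002 -0.0008 -0.0001] [-0.4  1.3 -6.9]
```

Past the snap (jaws now pull it in). Pressing the last millimetres.

Request:
{"op": "step_arm", "data": {
  "moves": [
    {"dp": [0, 0, 1], "dr": [0, 0, 0], "fingers": 1},
    {"dp": [0, 0, 0.5], "dr": [0, 0, 0], "fingers": 1},
    {"dp": [0, 0, 0.5], "dr": [0, 0, 0], "fingers": 1},
    {"dp": [0, 0, 0], "dr": [0, 0, 0], "fingers": 1},
    {"dp": [0, 0, 0], "dr": [0, 0, 0], "fingers": 1}
  ]
}}

```text
time_s: 13.58
tool_pos: [0.5718, -0.2945, 0.1072]
tool_rot: [180.0, 34.9, 104.0]
force: [2.7, -4.5, -8.0]
grip_width: 0.0336
grasp_force: 55.0
```

```bash
python3 - <<'E'
from seat import *
o=env.get_obs();p,R=pose(o);print(inseat(p).round(1),(R.inv()*toolR()).as_rotvec().round(4), seatR().inv().apply(o["force"]).round(1))
E
```

```text
[-0.3 -0.7  2.4] [ 0.0003 -0.001   0.    ] [-0.5  1.6 -9.4]
```

Request:
{"op": "step_arm", "data": {
  "moves": [
    {"dp": [0, 0, 0.7], "dr": [0, 0, 0], "fingers": 1},
    {"dp": [0, 0, 0.7], "dr": [0, 0, 0], "fingers": 1},
    {"dp": [0, 0, 0.6], "dr": [0, 0, 0], "fingers": 1},
    {"dp": [0, 0, 0], "dr": [0, 0, 0], "fingers": 1},
    {"dp": [0, 0, 0], "dr": [0, 0, 0], "fingers": 1}
  ]
}}

```text
time_s: 14.2
tool_pos: [0.5722, -0.2947, 0.1067]
tool_rot: [-180.0, 34.9, 104.0]
force: [-6.9, 4.9, 7.6]
grip_width: 0.0333
grasp_force: 55.0
```

```bash
python3 - <<'E'
from seat import *
o=env.get_obs();p,R=pose(o);print(inseat(p).round(1),(R.inv()*toolR()).as_rotvec().round(4), seatR().inv().apply(o["force"]).round(1))
E
```

```text
[-0.4 -0.4  1.9] [-0.0002 -0.0013 -0.    ] [-0.9 -5.5  9.9]
```

Seated on the rests (+10 N). Releasing and retracting.

Request:
{"op": "step_arm", "data": {
  "moves": [
    {"dp": [0, 0, 0], "dr": [0, 0, 0], "fingers": 0.35},
    {"dp": [0, 0, 0], "dr": [0, 0, 0], "fingers": 0.35},
    {"dp": [0, 0, 0], "dr": [0, 0, 0], "fingers": 0.35},
    {"dp": [0, 0, -10], "dr": [0, 0, 0], "fingers": 0.35},
    {"dp": [0, 0, -20], "dr": [0, 0, 0], "fingers": 0.35}
  ]
}}

```text
time_s: 14.82
tool_pos: [0.5677, -0.2787, 0.1307]
tool_rot: [-180.0, 35.0, 104.0]
force: [0.2, -1.4, 0.5]
grip_width: 0.0562
grasp_force: 0.0
```

Request:
{"op": "step_arm", "data": {
  "moves": [
    {"dp": [0, 0, -20], "dr": [0, 0, 0], "fingers": 0.6},
    {"dp": [0, 0, -15], "dr": [0, 0, 0], "fingers": 0.6},
    {"dp": [0, 0, 0], "dr": [0, 0, 0], "fingers": 0.6},
    {"dp": [0, 0, 0], "dr": [0, 0, 0], "fingers": 0.6},
    {"dp": [0, 0, 0], "dr": [0, 0, 0], "fingers": 0.6}
  ]
}}

```text
time_s: 15.45
tool_pos: [0.5628, -0.2597, 0.1585]
tool_rot: [-180.0, 35.0, 104.0]
force: [0.0, -0.0, 0.3]
grip_width: 0.0351
grasp_force: 0.0
```

```bash
python3 shot.py e1; python3 - <<'E'
import pickle
from seat import *
m,im,o=pickle.load(open("e1.pkl","rb")); p,R=pose(o);print(inseat(p).round(1),(R.inv()*toolR()).as_rotvec().round(4),o["grip_width"],o["force"])
a=im[60:260,175:335,::-1]; a=cv2.resize(a,(480,600),interpolation=cv2.INTER_CUBIC)
s=env.read_camera("scene")[110:230,85:149,::-1]; s=cv2.resize(s,(320,600),interpolation=cv2.INTER_CUBIC)
cv2.imwrite("pics/e1.png",np.hstack([a,s]))
E
```

```text
[ 0.56284495 -0.25969416  0.15851038] [-179.97011058   34.95037377  104.00774511] 15.45
[-0.3 -1.  65.1] [-0.0004 -0.0009  0.0001] 0.035107045369914415 [ 0.03545148 -0.03398363  0.34716311]
```

View pics/e1.png

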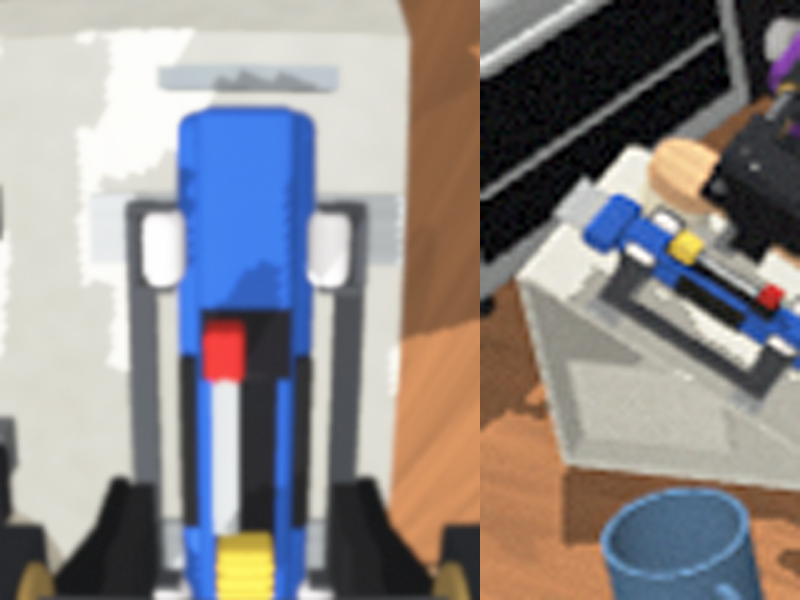

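The scraper sits in the jaws with both low rollers over its lobes; red knob at (225,350), yellow (246,565), still locked. Computing knob position.

```bash
python3 - <<'E'
import pickle
from seat import *
m,im,o=pickle.load(open("e1.pkl","rb"))
def pl(x,y,z):
    o,d=ray(m,175+x/3-.33,60+y/3-.33,True);o=inseat(o);d=seatR().inv().apply(d);return np.round(o+d*(z-o[2])/d[2],1)
print("red",pl(225,351,32),"yel",pl(246,565,32),"butt",pl(248,108,17),"band",pl(246,357,17))
E
```

```text
red [-28.4  -5.1  32. ] yel [26.9 -0.2 32. ] butt [-83.3   0.2  17. ] band [-22.8  -0.2  17. ]
```

Request:
{"op": "step_arm", "data": {
  "moves": [
    {"dp": [14, -2, 0], "dr": [0, 0, 0], "fingers": 0.65},
    {"dp": [14, -2, 10], "dr": [0, 0, 0], "fingers": 0.65},
    {"dp": [0, 0, 14], "dr": [0, 0, 0], "fingers": 0.65},
    {"dp": [0, 0, 12], "dr": [0, 0, 0], "fingers": 0.65},
    {"dp": [0, 0, 5], "dr": [0, 0, 0], "fingers": 0.65}
  ],
  "squeeze": 5
}}

```text
time_s: 16.18
tool_pos: [0.5591, -0.262, 0.1087]
tool_rot: [-180.0, 35.0, 104.0]
force: [0.2, -0.3, 0.1]
grip_width: 0.0306
grasp_force: 0.0
```

Request:
{"op": "step_arm", "data": {
  "moves": [
    {"dp": [0, 0, 0], "dr": [0, 0, 0], "fingers": 0.65},
    {"dp": [0, 0, 0], "dr": [0, 0, 0], "fingers": 0.75},
    {"dp": [0, 0, 0], "dr": [0, 0, 0], "fingers": 0.85},
    {"dp": [0, 0, 0], "dr": [0, 0, 0], "fingers": 1},
    {"dp": [0, 0, 0], "dr": [0, 0, 0], "fingers": 1}
  ]
}}

```text
time_s: 16.8
tool_pos: [0.5597, -0.2605, 0.1096]
tool_rot: [179.9, 34.9, 104.0]
force: [-0.8, 0.3, 0.8]
grip_width: 0.0088
grasp_force: 5.0
```

```bash
cat > st.py <<'E'
from seat import *
o=env.get_obs();p,R=pose(o);print(inseat(p).round(1),(R.inv()*toolR()).as_rotvec().round(4), seatR().inv().apply(o["force"]).round(1),o["grip_width"])
E
python3 st.py
```

```text
[-28.3  -4.3  25. ] [ 0.0011 -0.001   0.    ] [ 0.1 -0.7  0.9] 0.008839511956111277
```

Gripped the lock knob (8.8 mm wide). Moving it across in +y.

Request:
{"op": "step_arm", "data": {
  "moves": [
    {"dp": [0, 2, 0], "dr": [0, 0, 0], "fingers": 1},
    {"dp": [0, 3, 0], "dr": [0, 0, 0], "fingers": 1},
    {"dp": [0, 3, 0], "dr": [0, 0, 0], "fingers": 1},
    {"dp": [0, 2, 0], "dr": [0, 0, 0], "fingers": 1},
    {"dp": [0, 0.5, 0], "dr": [0, 0, 0], "fingers": 1}
  ]
}}

```text
time_s: 17.42
tool_pos: [0.5686, -0.2585, 0.1092]
tool_rot: [-179.9, 34.9, 104.0]
force: [-5.9, 2.7, 6.2]
grip_width: 0.0091
grasp_force: 5.0
```

```bash
python3 st.py
```

```text
[-28.3   4.9  24.5] [-0.0023 -0.001  -0.    ] [ 0.3 -5.1  7.4] 0.009146524163534564
```

Request:
{"op": "step_arm", "data": {
  "moves": [
    {"dp": [0, 0.6, -0.5], "dr": [0, 0, 0], "fingers": 1},
    {"dp": [0, 0.6, 0], "dr": [0, 0, 0], "fingers": 1},
    {"dp": [0, 0, 0], "dr": [0, 0, 0], "fingers": 1},
    {"dp": [0, 0, 0], "dr": [0, 0, 0], "fingers": 1},
    {"dp": [0, 0, 0], "dr": [0, 0, 0], "fingers": 1}
  ]
}}

```text
time_s: 18.05
tool_pos: [0.5687, -0.2585, 0.1093]
tool_rot: [-179.8, 34.9, 104.0]
force: [-5.9, 2.3, 5.3]
grip_width: 0.009
grasp_force: 5.0
```

```bash
python3 st.py
```

```text
[-28.3   5.   24.6] [-0.0041 -0.0012 -0.0004] [ 0.  -5.2  6.5] 0.009009576701008019
```

Stopped at y = +5 with 5 N, so the lock is at its end. Open, lift, check by picture.

Request:
{"op": "step_arm", "data": {
  "moves": [
    {"dp": [0, 0, 0], "dr": [0, 0, 0], "fingers": 0.65},
    {"dp": [0, 0, 0], "dr": [0, 0, 0], "fingers": 0.65},
    {"dp": [0, 0, -20], "dr": [0, 0, 0], "fingers": 0.65},
    {"dp": [0, 0, -20], "dr": [0, 0, 0], "fingers": 0.65},
    {"dp": [-10, -5, 0], "dr": [0, 0, 0], "fingers": 0.65}
  ]
}}

```text
time_s: 18.68
tool_pos: [0.5644, -0.2429, 0.1493]
tool_rot: [179.8, 34.9, 104.1]
force: [1.1, 1.0, 0.1]
grip_width: 0.0303
grasp_force: 0.0
```

Request:
{"op": "step_arm", "data": {
  "moves": [
    {"dp": [-10, -1, 0], "dr": [0, 0, 0], "fingers": 0.6},
    {"dp": [0, 0, 0], "dr": [0, 0, 0], "fingers": 0.6},
    {"dp": [0, 0, 0], "dr": [0, 0, 0], "fingers": 0.6},
    {"dp": [0, 0, 0], "dr": [0, 0, 0], "fingers": 0.6},
    {"dp": [0, 0, 0], "dr": [0, 0, 0], "fingers": 0.6}
  ]
}}

```text
time_s: 19.3
tool_pos: [0.5635, -0.2525, 0.1539]
tool_rot: [180.0, 34.9, 104.0]
force: [0.8, 0.3, -1.4]
grip_width: 0.035
grasp_force: 0.0
```

```bash
python3 st.py; python3 shot.py e2; python3 - <<'E'
import pickle
from seat import *
m,im,o=pickle.load(open("e2.pkl","rb")); p,R=pose(o)
a=im[60:260,175:335,::-1]; a=cv2.resize(a,(480,600),interpolation=cv2.INTER_CUBIC)
s=env.read_camera("scene")[110:230,85:149,::-1]; s=cv2.resize(s,(320,600),interpolation=cv2.INTER_CUBIC)
cv2.imwrite("pics/e2.png",np.hstack([a,s]))
E
```

```text
[-8.6  1.4 65.1] [ 0.0008 -0.0009  0.0006] [-0.9  0.8 -1.1] 0.03497261428356064
[ 0.56350709 -0.252518    0.15385112] [179.97862296  34.94718403 104.04463132] 19.3
```

View pics/e2.png

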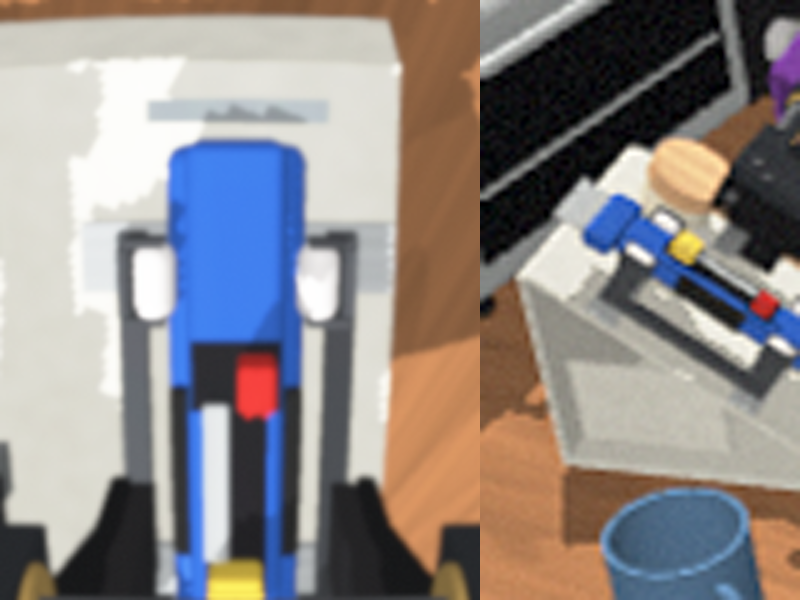

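The red knob now stands at (256,385), on the +y side and clear of the tongue; the scraper is still seated. Now the blade knob.

Request:
{"op": "step_arm", "data": {
  "moves": [
    {"dp": [-20, -1.4, 0], "dr": [0, 0, 0], "fingers": 0.6},
    {"dp": [-19, 0, 10], "dr": [0, 0, 0], "fingers": 0.6},
    {"dp": [0, 0, 14], "dr": [0, 0, 0], "fingers": 0.6},
    {"dp": [0, 0, 12], "dr": [0, 0, 0], "fingers": 0.6},
    {"dp": [0, 0, 4], "dr": [0, 0, 0], "fingers": 0.6}
  ],
  "squeeze": 15
}}

```text
time_s: 20.02
tool_pos: [0.5746, -0.306, 0.1419]
tool_rot: [-179.9, 34.9, 104.1]
force: [-0.5, -0.2, 0.1]
grip_width: 0.035
grasp_force: 0.0
```

Request:
{"op": "step_arm", "data": {
  "moves": [
    {"dp": [0, 0, 0], "dr": [0, 0, 0], "fingers": 0.6},
    {"dp": [0, 0, 0], "dr": [0, 0, 0], "fingers": 0.7},
    {"dp": [0, 0, 0], "dr": [0, 0, 0], "fingers": 0.8},
    {"dp": [0, 0, 0], "dr": [0, 0, 0], "fingers": 1},
    {"dp": [0, 0, 0], "dr": [0, 0, 0], "fingers": 1}
  ]
}}

```text
time_s: 20.65
tool_pos: [0.5751, -0.3063, 0.1439]
tool_rot: [180.0, 34.9, 104.0]
force: [-1.8, 1.2, 3.3]
grip_width: 0.0137
grasp_force: 15.0
```

```bash
python3 st.py
```

```text
[30.8 -0.4 25.4] [ 0.0002 -0.0011 -0.0003] [ 0.5 -1.5  3.6] 0.013664976275762637
```

Gripped (13.7 mm). Drawing it back 24 mm along the scraper's −x (tool +x).

Request:
{"op": "step_arm", "data": {
  "moves": [
    {"dp": [3, 0, 0], "dr": [0, 0, 0], "fingers": 1},
    {"dp": [5, 0, 0], "dr": [0, 0, 0], "fingers": 1},
    {"dp": [6, 0, 0], "dr": [0, 0, 0], "fingers": 1},
    {"dp": [6, 0, 0], "dr": [0, 0, 0], "fingers": 1},
    {"dp": [4, 0, 0], "dr": [0, 0, 0], "fingers": 1}
  ]
}}

```text
time_s: 21.28
tool_pos: [0.5705, -0.2874, 0.1302]
tool_rot: [180.0, 35.0, 104.0]
force: [-2.3, 0.2, 5.3]
grip_width: 0.0138
grasp_force: 15.0
```

Request:
{"op": "step_arm", "data": {
  "moves": [
    {"dp": [0.5, 0, 0], "dr": [0, 0, 0], "fingers": 1},
    {"dp": [0.5, 0, 0], "dr": [0, 0, 0], "fingers": 1},
    {"dp": [0, 0, 0], "dr": [0, 0, 0], "fingers": 1},
    {"dp": [0, 0, 0], "dr": [0, 0, 0], "fingers": 1},
    {"dp": [0, 0, 0], "dr": [0, 0, 0], "fingers": 1}
  ]
}}

```text
time_s: 21.9
tool_pos: [0.5704, -0.2872, 0.1301]
tool_rot: [180.0, 35.0, 104.0]
force: [-1.8, -0.3, 5.3]
grip_width: 0.0137
grasp_force: 15.0
```

```bash
python3 st.py
```

```text
[ 6.7 -0.3 25.4] [ 0.0004  0.0002 -0.0005] [ 2.9 -1.8  4.5] 0.01367422237245209
```

Request:
{"op": "step_arm", "data": {
  "moves": [
    {"dp": [1, 0, 0], "dr": [0, 0, 0], "fingers": 1},
    {"dp": [1, 0, 0], "dr": [0, 0, 0], "fingers": 1},
    {"dp": [0, 0, 0], "dr": [0, 0, 0], "fingers": 1},
    {"dp": [0, 0, 0], "dr": [0, 0, 0], "fingers": 1},
    {"dp": [0, 0, 0], "dr": [0, 0, 0], "fingers": 1}
  ]
}}

```text
time_s: 22.52
tool_pos: [0.5704, -0.2871, 0.13]
tool_rot: [179.9, 35.1, 103.9]
force: [-2.0, -2.9, 7.2]
grip_width: 0.0139
grasp_force: 15.0
```

```bash
python3 st.py
```

```text
[ 6.6 -0.3 25.4] [ 0.0007  0.0023 -0.0014] [ 6.  -2.7  4.5] 0.013866939739448669
```

Request:
{"op": "step_arm", "data": {
  "moves": [
    {"dp": [0, 0, 0], "dr": [0, 0, 0], "fingers": 0.6},
    {"dp": [0, 0, 0], "dr": [0, 0, 0], "fingers": 0.6},
    {"dp": [0, 0, -20], "dr": [0, 0, 0], "fingers": 0.6},
    {"dp": [0, 0, -25], "dr": [0, 0, 0], "fingers": 0.6},
    {"dp": [0, 0, -30], "dr": [0, 0, 0], "fingers": 0.6}
  ]
}}

```text
time_s: 23.15
tool_pos: [0.5593, -0.2422, 0.1895]
tool_rot: [-180.0, 34.9, 104.1]
force: [1.4, 0.4, 0.9]
grip_width: 0.0349
grasp_force: 0.0
```

Request:
{"op": "step_arm", "data": {
  "moves": [
    {"dp": [0, 0, -30], "dr": [0, 0, 0], "fingers": 0.6},
    {"dp": [10, 0, -20], "dr": [0, 0, 0], "fingers": 0.6},
    {"dp": [0, 0, 0], "dr": [0, 0, 0], "fingers": 0.6},
    {"dp": [0, 0, 0], "dr": [0, 0, 0], "fingers": 0.6},
    {"dp": [0, 0, 0], "dr": [0, 0, 0], "fingers": 0.6}
  ]
}}

```text
time_s: 23.78
tool_pos: [0.5501, -0.2084, 0.2242]
tool_rot: [-180.0, 35.0, 104.0]
force: [-1.0, 0.0, 0.4]
grip_width: 0.0349
grasp_force: 0.0
```

```bash
python3 st.py; python3 shot.py f1; python3 - <<'E'
import pickle
from seat import *
m,im,o=pickle.load(open("f1.pkl","rb"))
a=im[80:280,175:335,::-1]; a=cv2.resize(a,(480,600),interpolation=cv2.INTER_CUBIC)
s=env.read_camera("scene")[110:230,85:149,::-1]; s=cv2.resize(s,(320,600),interpolation=cv2.INTER_CUBIC)
cv2.imwrite("pics/f1.png",np.hstack([a,s]))
E
```

```text
[ -5.9  -0.9 149.2] [-0.0009 -0.0008 -0.0003] [ 0.  -1.   0.5] 0.03485384489393468
[ 0.55011442 -0.20840297  0.22417886] [-179.9565581    34.95701284  103.98130874] 23.775
```

View pics/f1.png

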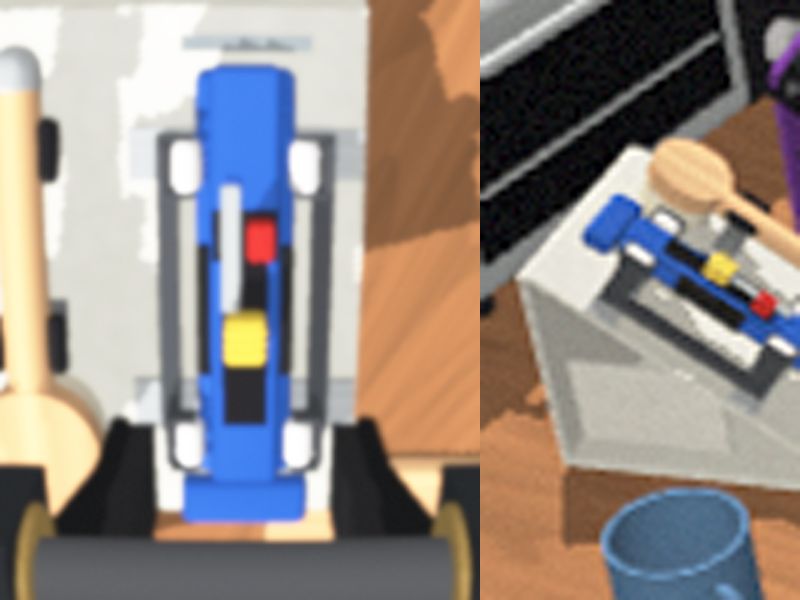

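The blade is inside the head, with the yellow knob back at (245,340) and the red knob across at (262,240). All four rollers hold the handle and the gripper is clear, so I'm handing in.

```bash
python3 -c "
from cell import env
print(env.sign_off())"
```

```text
the job is handed in; nothing more can be done
None
```

The blue scraper is clipped in the white dock, blade end up, with its lock slide fully across and the blade drawn back inside the handle. The arm is clear, I saw no contact with anything else, and the job is handed in at about 24 s of the 54 s allowed; the sign-off gave no verdict.

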